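# Lever open the wide terminal box on the shed bench

### The job

Two grey terminal boxes lie on the workshop bench with their covers shut. Take the flat-bladed scraper, put its blade into the notch in the front of the wider box and lever that box's hinged cover up until it stands open by 30 degrees or more, touching the boxes only with the scraper and leaving the narrow box shut. Then lay the scraper flat on the bench and let go of it.

Things in the scene. Friction and masses are not known exactly. Their poses are not given: they have to be found in the camera images.
- scraper: Loose scraper lying flat: square wooden handle 105 mm long, 24 wide, 24 high, then a flat steel blade 32 mm wide, 3 thick; 0.1 kg. x points to the blade tip, z up. Origin: underside of the handle, on its centre line, near the balance point (grip there, across the handle). Handle from 85 mm behind to 20 mm ahead of the origin; blade tip 95 mm ahead; blade mid-plane 12 mm above the underside.
- wide_box: The wider of two alike grey terminal boxes, immovable: 110 mm deep (x), 150 wide (y), 50 high with its cover; walls 4 mm. Origin: centre of its underside, on the bench. The front (outer face 55 mm from the origin on its -x side) faces the robot, turned up to 15 degrees. Apart from low terminals (under 26 mm high, in the rear half) it is hollow.
- wide_notch (a point): Middle of the pry notch in the wide box's front wall, at the outer face, 38 mm above the bench. The notch is 76 mm wide and open from 30 mm up to the cover's underside at 46 mm; behind it is free space for 50 mm. Axes as the wide box: +x goes into the notch.
- wide_cover (a joint): Hinge of the wide box's cover, rad: 0 shut, growing to 1.7 as the front edge rises. The cover: a flat plate 4 mm thick, as wide as the box, 6 mm past its front wall, a thin black bar on top near the front edge. Hinge line along the box's y, 55 mm behind the origin (+x), 46 mm up. Stiff: 2 to 4 N of lift near the front moves it; it stays where it is left.
- narrow_box: The other box, to be left alone: same build, depth, height and axes, but 90 mm wide, with a notch 46 mm wide; immovable. Origin: centre of its underside.
- narrow_cover (a joint): Hinge of the narrow box's cover, rad: 0 shut; to be left shut.
Mind the look-alikes: they are no part of the job. Of the things like the scraper, leave any that is yellow; of the rest the smaller one is meant.

How it is judged:
On the way, in this order (a step that is already met when the one before it is completed fails the run):
1. the wide box's cover is raised past 23 degrees with the scraper bearing on that box or its cover (value of joint wide_cover above 0.4 rad and contact force between scraper and wide_box above 0.3 N), for 0.1 s.
2. the scraper is laid flat on the bench and let go (height (world z) of scraper below 0.01 m and angle between scraper's own z axis and vertical below 0.17 rad and contact force between scraper and the fingers below 0.1 N), for 0.1 s.
At the end, for the whole second after the job is handed in: The wide box's cover stands still, open by at least 0.5 rad (29 degrees); the narrow box's cover is shut (below 0.1 rad); the scraper lies at rest on the bench, upper face up, within 10 degrees of level and its underside less than 10 mm above the bench (value of joint wide_cover above 0.5 rad and velocity of joint wide_cover between -0.05 and 0.05 rad/s and value of joint narrow_cover below 0.1 rad and height (world z) of scraper below 0.01 m and angle between scraper's own z axis and vertical below 0.17 rad and linear speed of scraper below 0.03 m/s); the robot touches nothing.
It fails at once if the gripper or arm presses on the wide box or its cover (over 1 N) (contact force between any of the fingers, the arm and wide_box above 1 N).
It fails at once if the gripper or arm presses on the narrow box (over 1 N) (contact force between any of the fingers, the arm and narrow_box above 1 N).
It fails at once if the narrow box's cover is opened past 0.15 rad (value of joint narrow_cover above 0.15 rad).
It also fails if it takes over 53 s, if anything falls off the work surface, if the arm or the gripper's body presses on something with over 40 N, if the wrist force passes 120 N, or if a joint passes its speed limit or range.

### The arm

A 7-joint arm with a two-finger parallel gripper is mounted at the origin on the work surface. World frame = base frame: x ahead of the robot, y to its left, z up, the work surface at z = 0. Lengths are in m, angles in rad, forces in N, time in s.
With the tool pointing down it reaches from about 0.4 to 0.875 m from the base axis. Payload 6.5 kg.
Tool frame: the origin (TCP) lies at the very end of the fingers, on their centre line; the grasp point (between the pads) lies 19 mm behind it; z points along the fingers, y is the direction in which the jaws open and shut (so a half turn about z gives the same grasp; the last joint's range is limited). The gripper opens to 88 mm and grips with 3 to 60 N. Pads are 18 mm wide; open, the fingers measure 123 mm over their backs; the gripper's body (75 mm by 187 mm) begins 45 mm behind the grasp point.
Start: joints at [-1.355, 0.536, -0.004, 1.538, 0.003, 1.067, -0.071], TCP at [0.181, 0.624, 0.239] pointing down, gripper open.
Joint ranges: [-2.7, 2.7], [-0.37, 2.16], [-1.27, 1.26], [0.24, 2.4], [-1.31, 4.45], [0.19, 1.91], [-2.76, 2.76]. Speed limits (rad/s): [2.39, 2.39, 3.14, 3.14, 3.14, 3.14, 3.14].

### API

Orientations are given as a unit quaternion [w, x, y, z].
In Python, from bench import get_state, imaging, job_done gives the robot as it stands.
- The arm moves only by the tool step_arm, never from a script. Its arguments are lists of equal length, an entry for each row: "slide": the shift along the tool's x, y, z scaled (see below), a list of three; "turn": the turn about the tool's z scaled (see below); "fingers": the opening, from -1 (shut) to 1 (fully open). In form: {"slide": [[x, y, z], ...], "turn": [turn, ...], "fingers": [fingers, ...]}. A call has 1 to 10 rows; each row is the pose to reach, as a shift and turn from the pose commanded when the call began, along the tool's axes at that moment, turning the shorter way round; what a row does not reach only later rows make up. The controller multiplies each number of a shift by 1000 mm and each number of a turn by 180 degrees. A row lasts 1/8 s, in which the tool goes at most 62.5 mm and 10.7 degrees, less where a joint would pass 70% of its speed; a pose out of reach is approached as far as the arm can. A call with a number of a shift or a turn outside -1 to 1 is refused whole. A call with a gripper value outside its range is refused whole. The fingers move at their own pace and stop on an object; "force" is the grip in N (left out, the last holds). Time passes only in rows, so rows that repeat a pose let the fingers close. It gives the time, the measured TCP pose, the force and the opening at its end, in the units of the state.
- get_state(): the state, without advancing time (a new reading comes with each control period).
- imaging.snapshot(name): name is "scene" or "side" or "wrist"; returns (picture, depth): 420x560x3 uint8, red, green, blue; 420x560 float32, m along the optical axis (not along the pixel's ray), 0 where there is no reading.
- imaging.get_calibration(name): a dict with "camera_matrix" (3x3 intrinsics, pixels), "dist_coeffs" ([k1, k2, p1, p2, k3] as OpenCV has them; the pictures are not rectified), "rvec" (rotation vector, rad) and "tvec" (3), from world to camera coordinates, as OpenCV has them. Camera axes: x right, y down, z forward; pixel columns grow to the right and rows downward; lengths in m; the calibration is good to about 2 mm. A picture is of the moment at which its call begins: read the wrist's pose just before it. get_calibration takes no time and is no camera call; for the wrist camera it gives the pose at the moment of the call.
- job_done(): hands the job in, once; it reports no verdict.
The state is a dict: "t": time; "joint_positions": joint angles; "joint_velocities": joint speeds; "effort": joint torques, N m; "eef_pos": TCP position; "orientation": TCP orientation; "force": force on the tool from outside, world axes, zero at the start; "moment": the same for the moment, N m; "finger_gap": opening from 0.0 (shut) to 1.0 (fully open).
Only numpy, scipy, OpenCV 4.12 (cv2) and the standard library are available. Lean on these libraries where they do the work, as an engineer would, in place of code of your own. Each camera call takes 0.05 s, during which the arm holds its last target.

## Working session

There is one attempt and no reset: what is moved stays moved. The work goes in short steps, Python scripts to look and compute and a tool call to move; the robot and the scene stay as the last step left them, time stands still between calls to the robot, and variables do not carry over. Pictures are saved under pics/ and viewed, and the job is handed in when it is done.

Besides the shell and the picture viewer there is one more tool, called after "Emit:" by a JSON object that holds its "op" and its "data", one argument or row to a line. step_arm: Moves the arm, as the interface text tells. Shifts and turns lie within -1 to 1; 1 stands for 1000 mm of shift or 180 degrees of turn. Its arguments: {"type":"object","properties":{"slide":{"type":"array","items":{"type":"array","items":{"type":"number"}}},"turn":{"type":"array","items":{"type":"number"}},"fingers":{"type":"array","items":{"type":"number"}},"force":{"type":"number"}},"required":["slide","turn","fingers"]}

```bash
ls; mkdir -p pics
cat > h.py <<'E'
import numpy as np, cv2
from bench import get_state, imaging, job_done
def snap(n,f):
    c=imaging.get_calibration(n); p,d=imaging.snapshot(n)
    cv2.imwrite(f'pics/{f}.png',p[:,:,::-1]); np.savez(f'pics/{f}.npz',p=p,d=d,K=c['camera_matrix'],D=c['dist_coeffs'],r=c['rvec'],t=c['tvec'])
def load(f): return np.load(f'pics/{f}.npz')
def world(c,uv,z=None):
    """uv Nx2 -> world pts; plane z if given else depth"""
    uv=np.array(uv,float).reshape(-1,2)
    n=cv2.undistortPoints(uv.reshape(-1,1,2),np.array(c['K'],float),np.array(c['D'],float)).reshape(-1,2)
    R=cv2.Rodrigues(np.array(c['r'],float))[0]; t=np.array(c['t'],float).ravel()
    ray=np.c_[n,np.ones(len(n))]
    o=-R.T@t; d=ray@R
    if z is not None: s=(z-o[2])/d[:,2]
    else: s=np.array([c['d'][int(round(v)),int(round(u))] for u,v in uv])
    return o+d*s[:,None]
E
python3 - <<'E'
from h import *
snap('scene','s0'); snap('side','d0'); snap('wrist','w0')
s=get_state(); print(s)
E
```

```text
pics
{'t': 0.15, 'joint_positions': array([-1.35524226,  0.53700533, -0.00443598,  1.53858693,  0.00261639,
        1.06731136, -0.07122495]), 'joint_velocities': array([ 2.16359452e-03, -1.36873279e-03,  8.62718314e-04, -1.82357429e-03,
        1.98060477e-03,  2.28172183e-03,  4.25245708e-05]), 'effort': array([ 1.67025584e-03, -5.71327901e+01,  9.91911963e-01, -2.51824325e+01,
       -5.62177668e-02,  1.53181551e-02,  1.21574908e-04]), 'eef_pos': array([0.18061316, 0.62393346, 0.23805493]), 'orientation': array([-3.50381422e-05,  1.40385747e-01,  9.90096670e-01, -6.51752346e-04]), 'force': array([ 0.41021426, -0.30498462,  0.55934534]), 'moment': array([-0.01656139, -0.00515819, -0.00437172]), 'finger_gap': 1.0003451838028676}
```

View pics/s0.png

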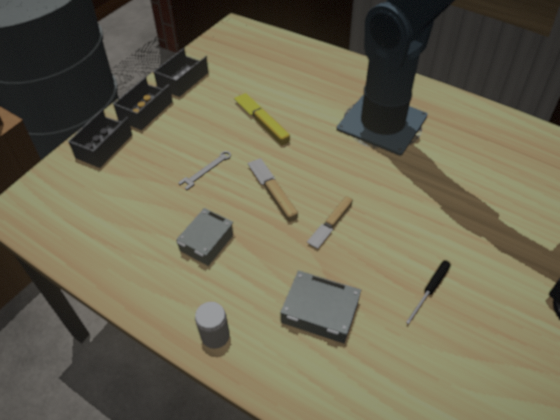

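View pics/d0.png

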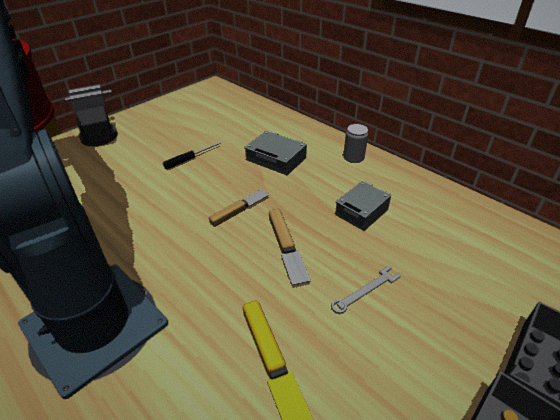

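View pics/w0.png

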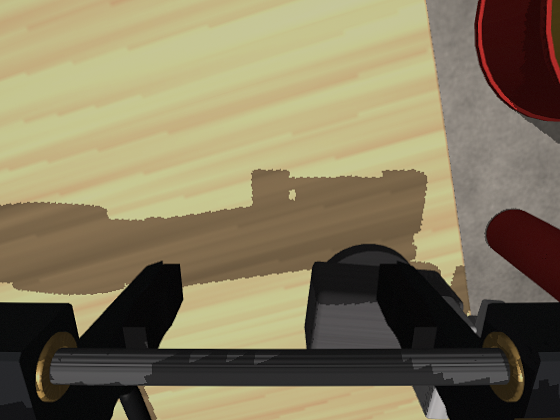

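Scene picture: the wide box is at about (320,305). The small wooden scraper is at about (330,222), the larger one at (272,188), and the yellow one at (262,118). The narrow box is at (205,237). Next I measure them by height above the bench.

```bash
cat > m.py <<'E'
from h import *
for n in ('s0','d0'):
    c=load(n); H,W=c['d'].shape
    uu,vv=np.meshgrid(np.arange(W),np.arange(H))
    P=world(c,np.c_[uu.ravel(),vv.ravel()]).reshape(H,W,3)
    z=P[...,2]; ok=(c['d']>0)&(P[...,0]>0.2)&(P[...,0]<1.1)&(abs(P[...,1])<.7)
    b=ok&(abs(z)<.01); print(n,'bench z',np.median(z[b]),z[b].std())
    m=(ok&(z>0.007)&(z<.1)).astype(np.uint8)
    k,l,st,ce=cv2.connectedComponentsWithStats(m)
    for i in range(1,k):
        if st[i,4]<60: continue
        q=P[l==i]; 
        r=cv2.minAreaRect(q[:,:2].astype(np.float32)*1000)
        print(st[i],ce[i].round(),'zmax',np.percentile(q[:,2],95).round(3),'rect',np.round(r[0]),np.round(r[1]),round(r[2],1))
E
python3 m.py
python3 - <<'E'
import cv2
a=cv2.imread('pics/s0.png')[180:360,240:400]; cv2.imwrite('pics/s0c.png',cv2.resize(a,None,fx=3.3,fy=3.3,interpolation=cv2.INTER_CUBIC))
a=cv2.imread('pics/d0.png')[120:260,190:400]; cv2.imwrite('pics/d0c.png',cv2.resize(a,None,fx=3.5,fy=3.5,interpolation=cv2.INTER_CUBIC))
E
```

```text
s0 bench z -0.00010286231629152986 0.0022482688091670913
[  70   73  115   95 2668] [130. 121.] zmax 0.069 rect [ 408. -654.] [416.  95.] 0.4
[255 113  35  32 480] [273. 128.] zmax 0.038 rect [ 217. -263.] [146.  39.] 64.2
[248 158  50  64 961] [274. 189.] zmax 0.033 rect [ 418. -132.] [239.  43.] 59.2
[306 196  47  53 675] [329. 223.] zmax 0.026 rect [436.  55.] [ 33. 180.] 86.2
[ 176  208   58   58 1976] [205. 236.] zmax 0.052 rect [ 651. -179.] [128.  96.] 1.3
[407 260  44  64 484] [434. 282.] zmax 0.028 rect [499. 346.] [ 26. 199.] 83.5
[ 280  271   82   72 3820] [320. 306.] zmax 0.053 rect [671. 156.] [126. 153.] 12.4
[549 278  11  39 233] [556. 296.] zmax 0.076 rect [377. 626.] [58. 14.] 54.2
[195 302  35  47 972] [213. 327.] zmax 0.1 rect [845.  -9.] [64. 64.] 89.2
d0 bench z -0.0018308714130866877 0.0017746631906694426
[  76  102   41   43 1122] [ 95. 126.] zmax 0.09 rect [349. 652.] [108. 122.] 83.8
[343 124  25  38 752] [355. 142.] zmax 0.099 rect [839. -16.] [66. 63.] 55.1
[ 244  131   63   42 1620] [276. 151.] zmax 0.05 rect [670. 151.] [125. 155.] 10.1
[162 142  59  26 296] [183. 157.] zmax 0.024 rect [498. 338.] [ 25. 199.] 82.9
[ 335  181   56   48 1605] [363. 204.] zmax 0.05 rect [ 649. -184.] [123.  92.] 1.1
[209 189  60  36 606] [237. 207.] zmax 0.023 rect [434.  53.] [ 35. 181.] 86.0
[ 269  209   42   76 1240] [288. 249.] zmax 0.03 rect [ 417. -136.] [234.  42.] 59.6
[243 300  42  62 878] [260. 325.] zmax 0.035 rect [ 214. -267.] [142.  35.] 66.8
[ 471  301   89  119 3509] [524. 370.] zmax 0.069 rect [ 464. -658.] [290.  84.] 0.9
[531 330  14  12 118] [538. 336.] zmax 0.015 rect [ 580. -643.] [21. 24.] 89.9
[552 363   8  15  85] [556. 370.] zmax 0.024 rect [ 527. -691.] [20.  9.] 26.9
[547 378  12  14 108] [552. 384.] zmax 0.024 rect [ 494. -694.] [12. 23.] 88.8
[501 410  17  10 127] [509. 415.] zmax 0.017 rect [ 394. -662.] [15. 24.] 44.2
```

View pics/s0c.png

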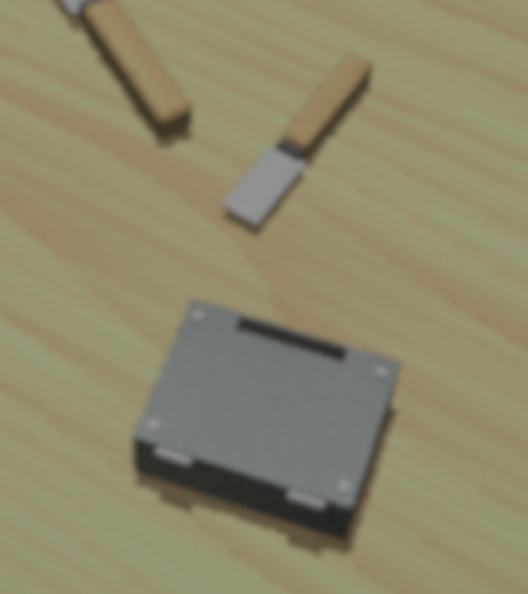

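View pics/d0c.png

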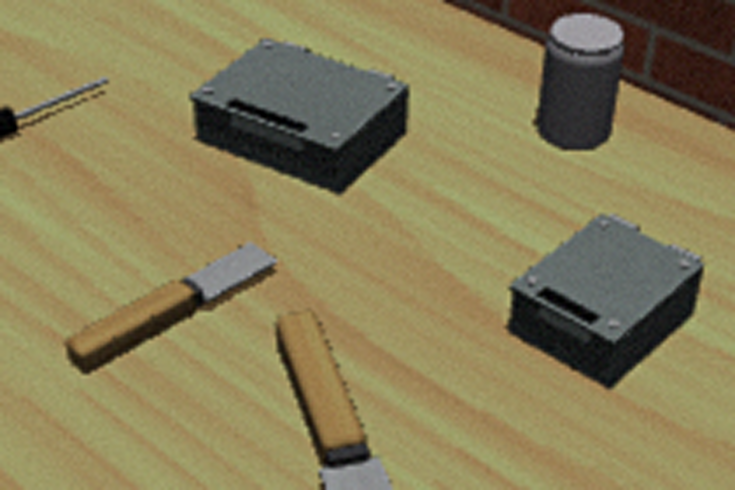

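The crops confirm the blade of the small scraper points towards the wide box, whose notch faces the robot. I'll refine the box's top plane, then plan the grasp.

Run:
```python
from h import *
c=load('s0')
pts=np.array([(192,300),(400,362),(350,507),(137,438)])/3.3+[240,180]
q=world(c,pts,.05); print((q*1000).round())
c2=load('d0')
pts2=np.array([(190,97),(332,150),(410,87),(265,38)])/3.5+[190,120]
q2=world(c2,pts2,.05); print((q2*1000).round())
for q in(q,q2[[1,0,3,2]]):
    e=q[1]-q[0]; e2=q[2]-q[3]; f=q[3]-q[0]; f2=q[2]-q[1]
    print(np.degrees([np.arctan2(-e[0],e[1]),np.arctan2(-e2[0],e2[1]),np.arctan2(f[1],f[0]),np.arctan2(f2[1],f2[0])]), np.linalg.norm(e),np.linalg.norm(f),'front mid',(q[0]+q[1])[:2]/2, q.mean(0))
# scraper: handle & blade regions by depth
for n,b in(('s0',(306,196,47,53)),('d0',(209,189,60,36))):
    c=load(n);x,y,w,h=b
    uu,vv=np.meshgrid(np.arange(x,x+w),np.arange(y,y+h)); P=world(c,np.c_[uu.ravel(),vv.ravel()])
    z=P[:,2]
    for lo,hi in((.018,.03),(.009,.017)):
        m=(z>lo)&(z<hi); r=cv2.minAreaRect(P[m,:2].astype(np.float32)*1000); print(n,lo,m.sum(),np.median(z[m]).round(4),np.round(r[0],1),np.round(r[1],1),round(r[2],1))
s=get_state(); R=__import__('scipy.spatial.transform',fromlist=['R']).Rotation.from_quat(s['orientation'][[1,2,3,0]]).as_matrix(); print(R.round(3))
```

```text
[[628.  73.  50.]
 [597. 218.  50.]
 [710. 240.  50.]
 [739.  98.  50.]]
[[593. 206.  50.]
 [619.  64.  50.]
 [733.  82.  50.]
 [705. 231.  50.]]
[12.07857653 11.67411272 12.57090807 10.78793447] 0.14828731895975836 0.11350733062419113 front mid [0.61270195 0.14572708] [0.66853085 0.15726362 0.05      ]
[10.66676661 10.88605644  8.76558379 12.43858031] 0.14422074456837852 0.11537295347550315 front mid [0.60610533 0.13503442] [0.66263414 0.14561083 0.05      ]
s0 0.018 307 0.0229 [404.3  58.1] [ 24.8 115.8] 87.1
s0 0.009 324 0.0131 [439.4  55.3] [ 33.4 173.3] 86.2
d0 0.018 268 0.0216 [399.5  53.5] [ 24.1 111. ] 86.6
d0 0.009 290 0.0117 [434.1  53.5] [ 34.9 180.7] 86.0
[[-0.961  0.278 -0.   ]
 [ 0.278  0.961 -0.001]
 [-0.    -0.001 -1.   ]]
```

```bash
cat >> h.py <<'E'
from scipy.spatial.transform import Rotation as Ro
def plan(x,y,z,yaw):
    """slide/turn for world TCP target and world yaw of tool x (deg)"""
    s=get_state(); q=s['orientation']; M=Ro.from_quat([q[1],q[2],q[3],q[0]]).as_matrix()
    cur=np.degrees(np.arctan2(M[1,0],M[0,0])); d=(yaw-cur+180)%360-180
    print('slide',(M.T@(np.array([x,y,z])-s['eef_pos'])).round(4),'turn',round(-d/180,4),'cur',s['eef_pos'].round(4),round(cur,2),'t',s['t'],'tilt',np.degrees(np.arccos(-M[2,2])).round(2))
E
python3 -c "
from h import *
plan(.43,.0543,.15,176)"
```

```text
slide [-0.3979 -0.4777  0.0887] turn -0.0674 cur [0.1806 0.6239 0.2381] 163.86 t 0.15 tilt 0.07
```

Emit:
{"op": "step_arm", "data": {
  "slide": [
    [-0.398,-0.478,0.089],
    [-0.398,-0.478,0.089],
    [-0.398,-0.478,0.089],
    [-0.398,-0.478,0.089],
    [-0.398,-0.478,0.089],
    [-0.398,-0.478,0.089],
    [-0.398,-0.478,0.089],
    [-0.398,-0.478,0.089],
    [-0.398,-0.478,0.089],
    [-0.398,-0.478,0.089]
  ],
  "turn": [-0.067,-0.067,-0.067,-0.067,-0.067,-0.067,-0.067,-0.067,-0.067,-0.067],
  "fingers": [1,1,1,1,1,1,1,1,1,1]
}}

```text
t: 1.4
eef_pos: [0.4295, 0.0558, 0.1501]
orientation: [0.0, 0.035, 0.999, 0.0]
force: [1.2, -0.3, -0.1]
finger_gap: 1.0
```

```bash
python3 -c "
from h import *
plan(.43,.0543,.15,176)"
```

```text
slide [-0.0006 -0.0015  0.0001] turn -0.0003 cur [0.4295 0.0558 0.1501] 175.94 t 1.4 tilt 0.04
```

Run:
```python
from h import *
snap('wrist','w1'); plan(.43,.0543,.06,176)
c=load('w1'); print((world(c,[(280,300)],.024)*1000).round())
```

```text
slide [0.0024 0.0072 0.0895] turn -0.0034 cur [0.4317 0.0473 0.1496] 175.38 t 1.45 tilt 0.26
[[519.  49.  24.]]
```

View pics/w1.png

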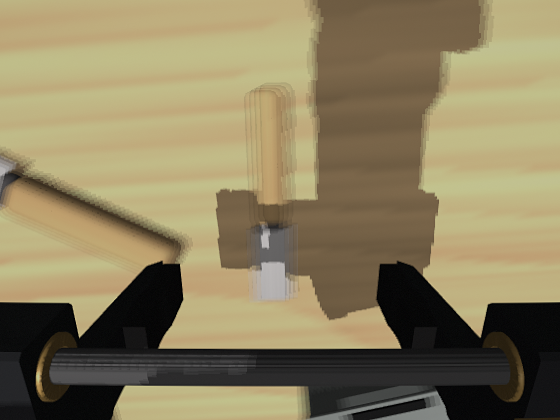

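The picture is motion-blurred because the arm was still settling. I'll retake it.

Run:
```python
from h import *
snap('side','d1'); snap('side','d1');snap('side','d1');snap('wrist','w2'); plan(.43,.0543,.06,176)
c=load('w2'); p=c['p'].astype(int)
hsv=cv2.cvtColor(c['p'],cv2.COLOR_RGB2HSV); print(hsv[120,268],hsv[280,273],hsv[60,200])
```

```text
slide [-0.0018 -0.0036  0.0901] turn -0.0005 cur [0.4285 0.058  0.1501] 175.91 t 1.65 tilt 0.03
[ 24  93 194] [ 10   4 179] [ 27  76 194]
```

View pics/w2.png

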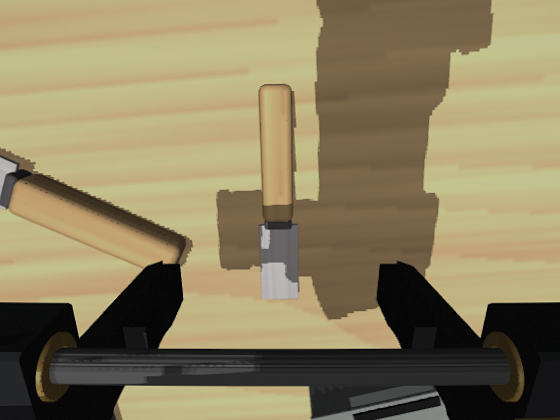

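Now sharp: handle rear end at (275,85), handle front at (278,221), blade tip corners at (262,299) and (298,298).

Run:
```python
from h import *
c=load('w2')
a=world(c,[(260,90),(291,90),(263,215),(292,215),(275,84)],.022); b=world(c,[(262,299),(298,298),(260,226),(297,226)],.0135)
print((a*1000).round(1)); print((b*1000).round(1))
h0=a[:2].mean(0);h1=b[:2].mean(0); d=h1-h0; print(np.degrees(np.arctan2(d[1],d[0])), h1-.095*d/np.linalg.norm(d))
plan(.43,.0543,.06,176)
print(((world(c,[(330,390),(436,386),(312,417)],.05))*1000).round())
```

```text
[[347.8  47.7  22. ]
 [349.5  69.6  22. ]
 [441.4  41.6  22. ]
 [443.1  64.3  22. ]
 [344.6  58.6  22. ]]
[[522.5  33.1  13.5]
 [523.8  64.8  13.5]
 [453.7  37.7  13.5]
 [456.   67.9  13.5]]
-3.1877627877200565 [0.42841631 0.0542137  0.01811474]
slide [-0.0018 -0.0036  0.0901] turn -0.0005 cur [0.4285 0.058  0.1501] 175.91 t 1.65 tilt 0.03
[[593.  86.  50.]
 [596. 176.  50.]
 [622.  70.  50.]]
```

Emit:
{"op": "step_arm", "data": {
  "slide": [
    [-0.001,-0.0036,0.06],
    [-0.001,-0.0036,0.1],
    [-0.001,-0.0036,0.125],
    [-0.001,-0.0036,0.14],
    [-0.001,-0.0036,0.146],
    [-0.001,-0.0036,0.146],
    [-0.001,-0.0036,0.146]
  ],
  "turn": [-0.002,-0.002,-0.002,-0.002,-0.002,-0.002,-0.002],
  "fingers": [1,1,1,1,1,1,1]
}}

```text
t: 2.52
eef_pos: [0.4302, 0.0542, 0.0049]
orientation: [0.001, 0.032, 0.999, 0.0]
force: [-0.1, -0.3, -0.2]
finger_gap: 0.999
```

Run:
```python
from h import *
snap('wrist','w3'); plan(.429,.0543,.003,176.3); print(get_state()['force'])
```

```text
slide [0.0012 0.0002 0.0019] turn -0.0001 cur [0.4302 0.054  0.0049] 176.27 t 2.575 tilt 0.09
[-0.22480806  0.23206822 -0.85733737]
```

View pics/w3.png

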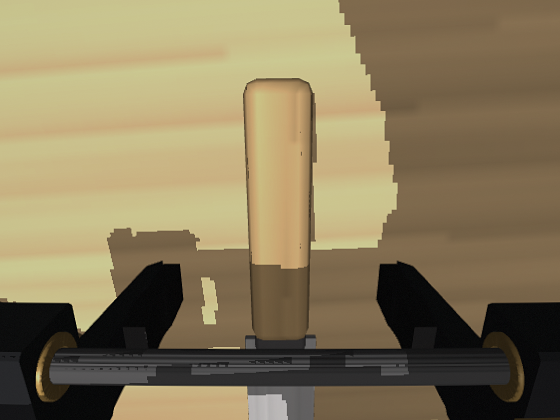

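The handle is centred between the fingers (column ~279). Now I grip it.

Emit:
{"op": "step_arm", "data": {
  "slide": [
    [0,0,0.0015],
    [0,0,0.0015],
    [0,0,0.0015],
    [0,0,0.0015],
    [0,0,0.0015],
    [0,0,0.0015],
    [0,0,0.0015],
    [0,0,0.0015]
  ],
  "turn": [0,0,0,0,0,0,0,0],
  "fingers": [1,-1,-1,-1,-1,-1,-1,-1],
  "force": 58
}}

```text
t: 3.58
eef_pos: [0.4295, 0.0539, 0.0027]
orientation: [-0.0, 0.032, 0.999, -0.0]
force: [-0.1, -0.4, 0.4]
finger_gap: 0.268
```

Run:
```python
from h import *
s=get_state(); print(s['finger_gap'],s['force'],s['moment']); plan(.429,.0543,.1,176.3)
```

```text
0.26757518665289975 [-0.06015958 -0.39561766  0.37749487] [ 0.03004979  0.06969361 -0.04941461]
slide [ 0.0006  0.0004 -0.0973] turn -0.0001 cur [0.4295 0.0539 0.0027] 176.28 t 3.575 tilt 0.0
```

Run:
```python
from h import *
plan(.4925,.117,.06,191.5)
```

```text
slide [-0.0587  0.0671 -0.0573] turn -0.0846 cur [0.4295 0.0539 0.0027] 176.28 t 3.575 tilt 0.0
```

Emit:
{"op": "step_arm", "data": {
  "slide": [
    [0,0,-0.02],
    [0,0,-0.045],
    [-0.03,0.034,-0.057],
    [-0.05,0.055,-0.057],
    [-0.059,0.067,-0.057],
    [-0.059,0.067,-0.057],
    [-0.059,0.067,-0.057],
    [-0.059,0.067,-0.057]
  ],
  "turn": [0,0,-0.03,-0.06,-0.085,-0.085,-0.085,-0.085],
  "fingers": [-1,-1,-1,-1,-1,-1,-1,-1]
}}

```text
t: 4.58
eef_pos: [0.4921, 0.116, 0.0596]
orientation: [-0.0, -0.1, 0.995, -0.0]
force: [0.5, 0.6, -0.7]
finger_gap: 0.264
```

Run:
```python
from h import *
plan(.4925,.117,.06,191.5);snap('wrist','w4');snap('scene','s4');snap('side','d4');plan(.4925,.117,.06,191.5)
for n,b in(('s4',(240,160,180,200)),('d4',(190,110,200,120))):
    x,y,w,h=b; cv2.imwrite(f'pics/{n}c.png',cv2.resize(cv2.imread(f'pics/{n}.png')[y:y+h,x:x+w],None,fx=3,fy=3,interpolation=cv2.INTER_CUBIC))
```

```text
slide [-0.0006  0.0009 -0.0004] turn -0.0001 cur [0.4921 0.116  0.0596] -168.52 t 4.575 tilt 0.06
slide [-0.0001  0.0005 -0.0003] turn 0.0001 cur [0.4925 0.1165 0.0597] -168.47 t 4.725 tilt 0.02
```

View pics/w4.png

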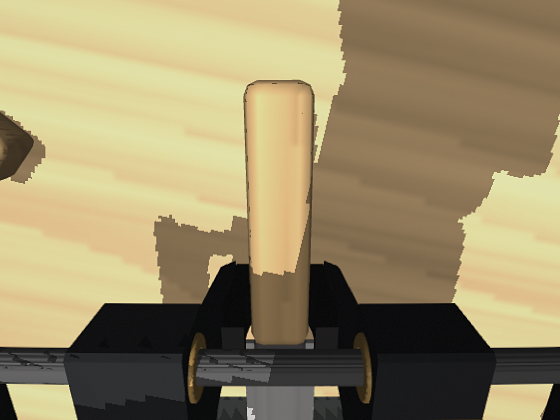

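View pics/s4c.png

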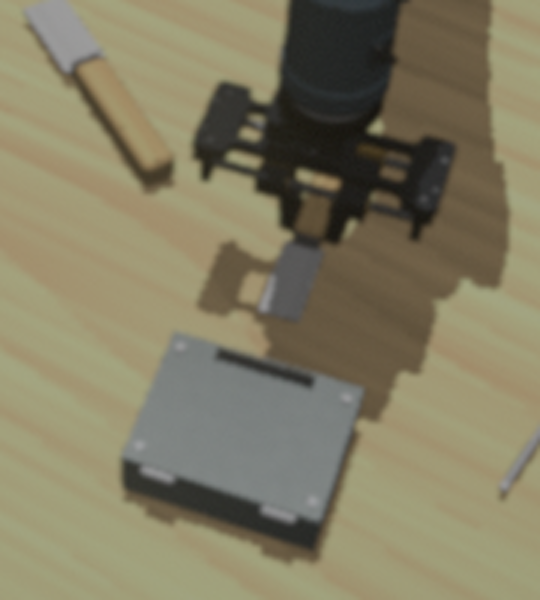

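View pics/d4c.png

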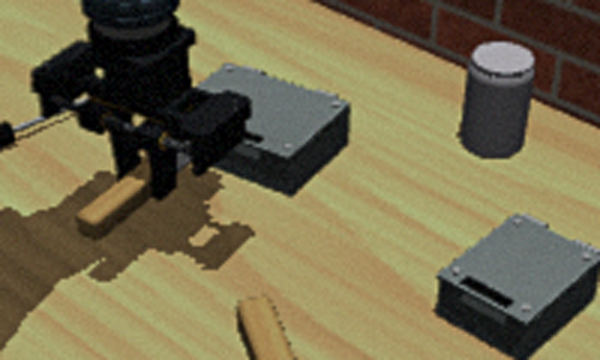

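The wrist and scene views show the scraper gripped and the blade facing the front of the box (tip near (334,266) in the full scene image). I'll check the blade for level and alignment.

Run:
```python
from h import *
c=load('s4')
t=np.array([(258,310),(299,320),(293,243),(325,248)])/3+[240,160]
print((world(c,t,.0705)*1000).round(), (world(c,np.array([(280,312),(290,285),(305,255)])/3+[240,160])*1000).round())
print((world(c,np.array([(217,352),(315,380)])/3+[240,160],.052)*1000).round(),'bar')
# box top plane points by depth
for n,b in(('s4',(270,265,100,90)),('d4',(244,125,70,55)),('s0',(270,265,100,90)),('d0',(240,125,70,55))):
    c=load(n);x,y,w,h=b
    uu,vv=np.meshgrid(np.arange(x,x+w),np.arange(y,y+h)); P=world(c,np.c_[uu.ravel(),vv.ravel()])
    m=abs(P[:,2]-.05)<.004; r=cv2.minAreaRect(P[m,:2].astype(np.float32)*1000); print(n,m.sum(),np.median(P[m,2]).round(4),np.round(r[0],1),np.round(r[1],1),round(r[2],1))
```

```text
[[589. 123.  70.]
 [581. 153.  70.]
 [520. 116.  70.]
 [512. 139.  70.]] [[583. 138.  72.]
 [557. 132.  70.]
 [524. 128.  68.]]
[[627. 110.  52.]
 [610. 184.  52.]] bar
s4 3187 0.05 [671.  155.7] [125.3 152.3] 11.4
d4 689 0.048 [670.  151.6] [125.3 150.4] 10.9
s0 3130 0.0501 [670.6 155.7] [125.9 153.1] 12.4
d0 994 0.048 [668.6 152.2] [124.4 152. ] 11.5
```

Blade is level and on line. I'll lower it to notch height, then insert it about 26 mm past the wall.

Emit:
{"op": "step_arm", "data": {
  "slide": [
    [0,0,0.016],
    [0,0,0.032],
    [0,0,0.032],
    [-0.015,0,0.032],
    [-0.03,0,0.032],
    [-0.04,0,0.032],
    [-0.05,0,0.032],
    [-0.057,0,0.032],
    [-0.057,0,0.032],
    [-0.057,0,0.032]
  ],
  "turn": [0,0,0,0,0,0,0,0,0,0],
  "fingers": [-1,-1,-1,-1,-1,-1,-1,-1,-1,-1]
}}

```text
t: 5.98
eef_pos: [0.5481, 0.1282, 0.0276]
orientation: [-0.0, -0.101, 0.995, -0.0]
force: [0.1, 1.2, -0.7]
finger_gap: 0.27
```

Run:
```python
from h import *
plan(.4925,.117,.06,191.5);print(get_state()['force'],get_state()['moment']);snap('scene','s5');snap('side','d5');print(get_state()['force'])
for n,b in(('s5',(240,160,180,200)),('d5',(190,110,200,120))):
    x,y,w,h=b; cv2.imwrite(f'pics/{n}c.png',cv2.resize(cv2.imread(f'pics/{n}.png')[y:y+h,x:x+w],None,fx=3,fy=3,interpolation=cv2.INTER_CUBIC))
```

```text
slide [ 0.0568  0.0002 -0.0324] turn 0.0004 cur [0.5481 0.1282 0.0276] -168.42 t 5.975 tilt 0.04
[ 0.06909492  1.17393659 -0.68109917] [0.05633798 0.03696901 0.01841679]
[-0.11988021 -0.43032497 -0.83249912]
```

View pics/s5c.png

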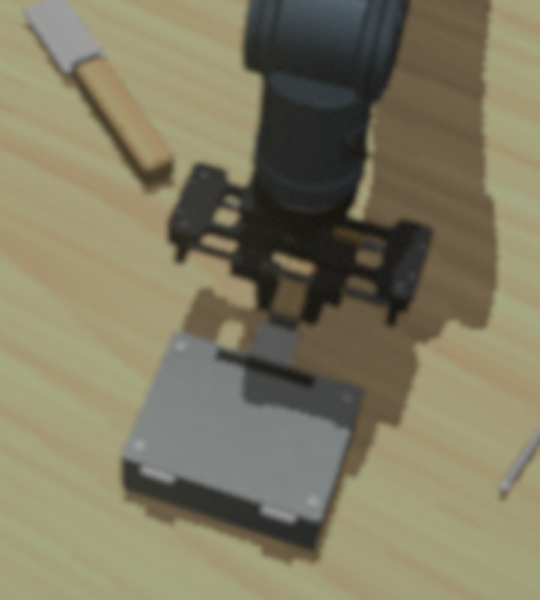

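View pics/d5c.png

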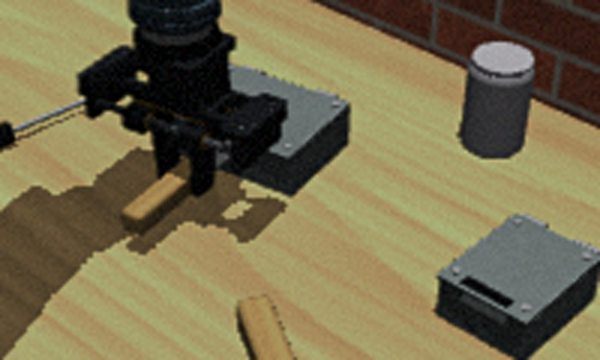

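The blade passes under the cover's front edge (around crop (278,355)) without contact force. I'll lift gently to begin with.

Emit:
{"op": "step_arm", "data": {
  "slide": [
    [0,0,-0.004],
    [0,0,-0.008],
    [0,0,-0.012],
    [0,0,-0.016],
    [0,0,-0.02],
    [0,0,-0.024],
    [0,0,-0.028],
    [0,0,-0.03],
    [0,0,-0.03]
  ],
  "turn": [0,0,0,0,0,0,0,0,0],
  "fingers": [-1,-1,-1,-1,-1,-1,-1,-1,-1],
  "force": 60
}}

```text
t: 7.2
eef_pos: [0.5486, 0.1284, 0.0578]
orientation: [0.0, -0.101, 0.995, 0.0]
force: [0.8, -0.6, -2.4]
finger_gap: 0.266
```

Run:
```python
from h import *
plan(.4925,.117,.06,191.5);print(get_state()['force'],get_state()['moment']);snap('scene','s6');snap('side','d6');snap('wrist','w6');print(get_state()['force'])
for n,b in(('s6',(240,160,180,200)),('d6',(190,110,200,120))):
    x,y,w,h=b; cv2.imwrite(f'pics/{n}c.png',cv2.resize(cv2.imread(f'pics/{n}.png')[y:y+h,x:x+w],None,fx=3,fy=3,interpolation=cv2.INTER_CUBIC))
```

```text
slide [ 0.0573  0.0001 -0.0022] turn 0.0004 cur [0.5486 0.1284 0.0578] -168.43 t 7.2 tilt 0.0
[ 0.76955367 -0.55481872 -2.42988461] [ 0.00044292  0.00620782 -0.0213266 ]
[-0.20462174  0.76738592 -2.11374347]
```

View pics/s6c.png

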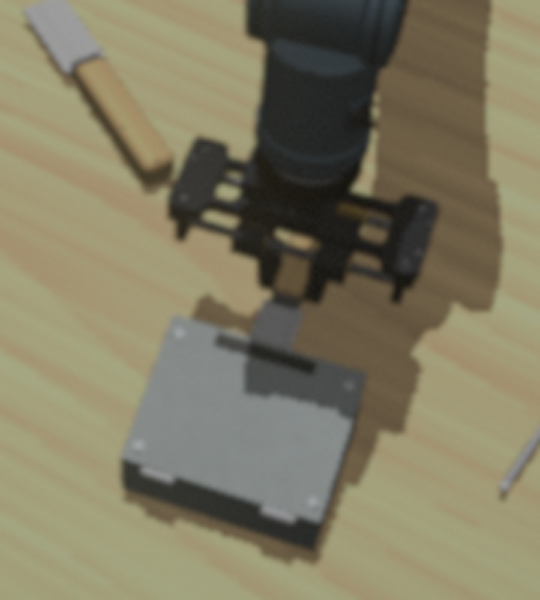

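View pics/d6c.png

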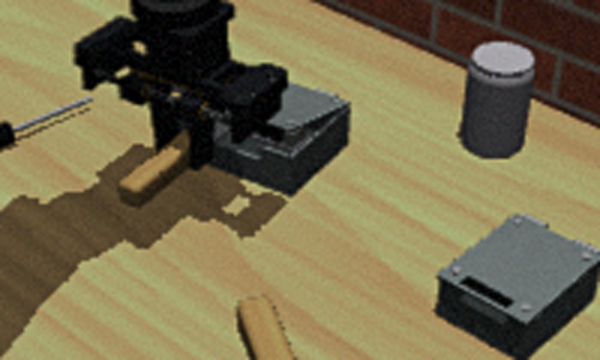

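View pics/w6.png

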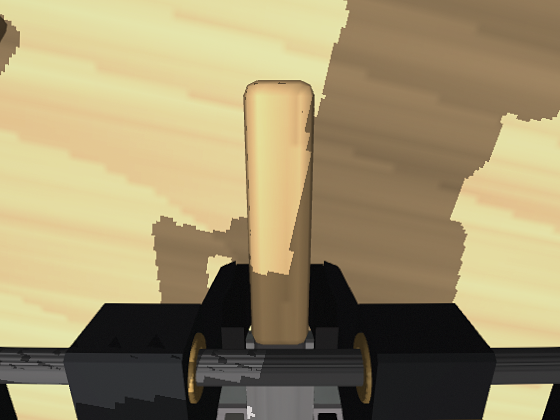

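The cover is rising in the side view, force is about 2 N, and the handle hasn't slipped in the grip. I'll keep lifting.

Emit:
{"op": "step_arm", "data": {
  "slide": [
    [0,0,-0.006],
    [0,0,-0.012],
    [0,0,-0.018],
    [0,0,-0.024],
    [0,0,-0.03],
    [0,0,-0.036],
    [0,0,-0.042],
    [0,0,-0.047],
    [0,0,-0.05],
    [0,0,-0.05]
  ],
  "turn": [0,0,0,0,0,0,0,0,0,0],
  "fingers": [-1,-1,-1,-1,-1,-1,-1,-1,-1,-1]
}}

```text
t: 8.6
eef_pos: [0.5488, 0.1284, 0.108]
orientation: [0.0, -0.101, 0.995, 0.0]
force: [-0.7, -0.0, -1.6]
finger_gap: 0.266
```

Run:
```python
from h import *
plan(.4925,.117,.06,191.5);print(get_state()['force'],get_state()['moment']);snap('scene','s7');snap('side','d7');snap('wrist','w7');print(get_state()['force'])
for n,b in(('s7',(240,160,180,200)),('d7',(190,90,200,140))):
    x,y,w,h=b; cv2.imwrite(f'pics/{n}c.png',cv2.resize(cv2.imread(f'pics/{n}.png')[y:y+h,x:x+w],None,fx=3,fy=3,interpolation=cv2.INTER_CUBIC))
```

```text
slide [0.0575 0.0001 0.048 ] turn 0.0004 cur [0.5488 0.1284 0.108 ] -168.42 t 8.6 tilt 0.03
[-0.70533211 -0.02335975 -1.58703289] [-0.04375151  0.16093694 -0.01689805]
[ 0.2566314  -0.25803474 -1.28460808]
```

View pics/s7c.png

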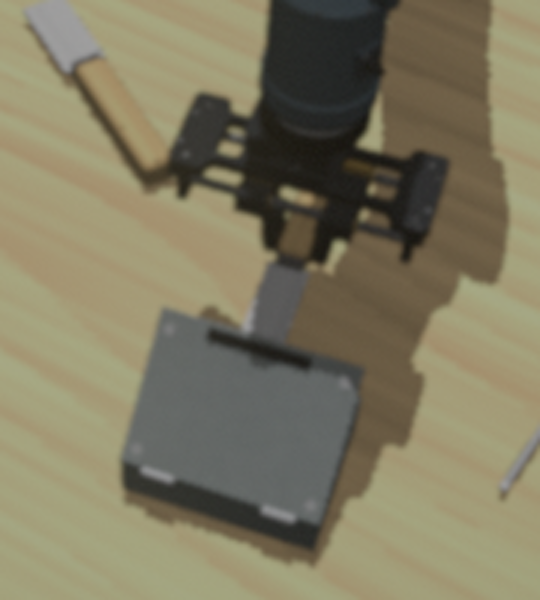

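View pics/d7c.png

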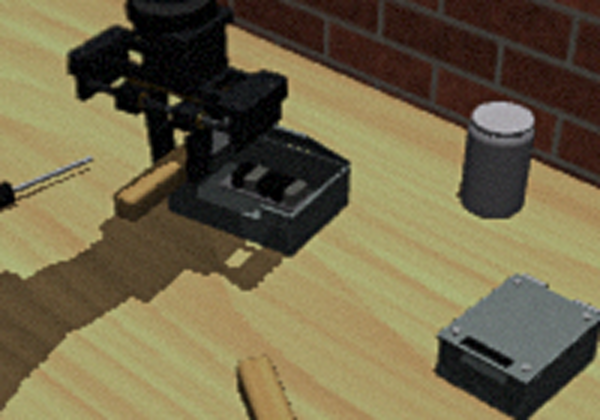

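View pics/w7.png

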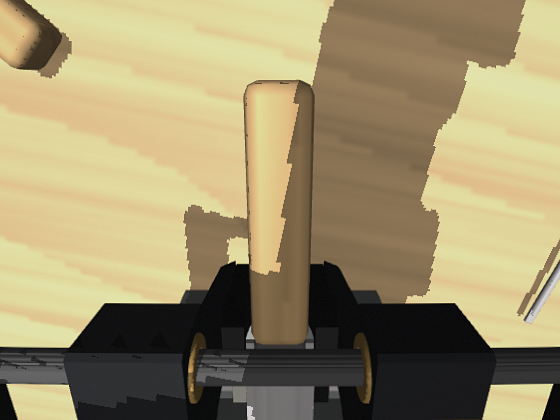

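The cover stands well open. I'll measure its angle from the depth image.

```bash
cat >> h.py <<'E'
def ang(f):
    c=load(f); uu,vv=np.meshgrid(np.arange(290,350),np.arange(288,325)); P=world(c,np.c_[uu.ravel(),vv.ravel()])
    u=np.array([np.cos(.2),np.sin(.2)]); s=(P[:,:2]-[.67,.154])@u; z=P[:,2]
    m=(s<.05)&(s>-.06)&(z>.05)&(z<.13)
    k=np.polyfit(s[m],z[m],1); r=z-np.polyval(k,s); m&=abs(r)<.004; k=np.polyfit(s[m],z[m],1); print(f,m.sum(),'cover rad',np.arctan(-k[0]),'resid',(z-np.polyval(k,s))[m].std())
E
python3 -c "
from h import *
ang('s6');ang('s7')"
```

```text
s6 1846 cover rad 0.2552087867805805 resid 0.0018014484330316585
s7 1714 cover rad 0.701133191389932 resid 0.0019750081320267115
```

Cover is at about 0.70 rad. Withdrawing straight back now.

Emit:
{"op": "step_arm", "data": {
  "slide": [
    [0.01,0,0],
    [0.025,0,0],
    [0.045,0,0],
    [0.065,0,0],
    [0.08,0,0],
    [0.085,0,0],
    [0.085,0,0.03],
    [0.085,0,0.06],
    [0.085,0,0.085],
    [0.085,0,0.085]
  ],
  "turn": [0,0,0,0,0,0,0,0,0,0],
  "fingers": [-1,-1,-1,-1,-1,-1,-1,-1,-1,-1]
}}

```text
t: 10.0
eef_pos: [0.4646, 0.1111, 0.0215]
orientation: [-0.001, -0.101, 0.995, -0.0]
force: [-0.7, 0.5, -0.4]
finger_gap: 0.264
```

Run:
```python
from h import *
plan(.465,.111,.004,191.5);print(get_state()['force'],get_state()['moment']);snap('scene','s8');ang('s8');snap('wrist','w8')
```

```text
slide [-0.0004 -0.0002  0.0175] turn 0.0005 cur [0.4646 0.1111 0.0215] -168.42 t 10.0 tilt 0.15
[-0.6989499   0.45235742 -0.35317613] [ 0.00694857  0.00048779 -0.042376  ]
s8 1673 cover rad 0.7039465405529867 resid 0.00196411439818104
```

View pics/s8.png

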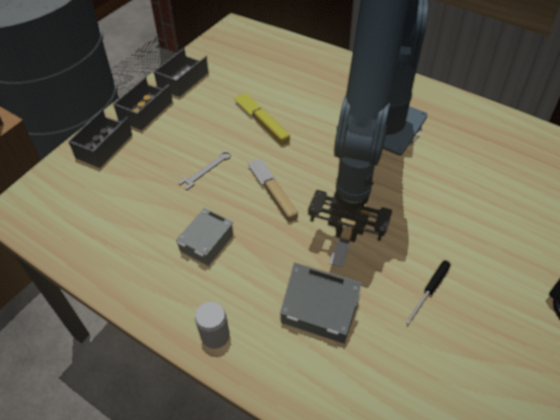

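The cover stays at 0.70 rad, scraper clear of the box. Lowering and releasing.

Emit:
{"op": "step_arm", "data": {
  "slide": [
    [0,0,0.007],
    [0,0,0.013],
    [0,0,0.017],
    [0,0,0.019],
    [0,0,0.019],
    [0,0,0.019],
    [0,0,0.019]
  ],
  "turn": [0,0,0,0,0,0,0],
  "fingers": [-1,-1,-1,-1,-1,-1,-1]
}}

```text
t: 10.98
eef_pos: [0.4655, 0.1113, 0.0038]
orientation: [0.0, -0.101, 0.995, 0.0]
force: [-0.3, 0.5, -0.8]
finger_gap: 0.266
```

Run:
```python
from h import *
plan(.465,.111,.003,191.5);print(get_state()['force'])
```

```text
slide [ 0.0005 -0.0002  0.0008] turn 0.0004 cur [0.4655 0.1113 0.0038] -168.42 t 10.975 tilt 0.01
[-0.26647865  0.48277603 -0.76241492]
```

One millimetre above the bench, so I open the fingers, wait, and rise straight up.

Emit:
{"op": "step_arm", "data": {
  "slide": [
    [0,0,0.0008],
    [0,0,0.0008],
    [0,0,0.0008],
    [0,0,0.0008],
    [0,0,0.0008],
    [0,0,0.0008],
    [0,0,0.0008],
    [0,0,0.0008]
  ],
  "turn": [0,0,0,0,0,0,0,0],
  "fingers": [-1,1,1,1,1,1,1,1]
}}

```text
t: 11.98
eef_pos: [0.4654, 0.1113, 0.0029]
orientation: [0.0, -0.101, 0.995, -0.0]
force: [-0.6, -0.5, -0.1]
finger_gap: 0.992
```

Emit:
{"op": "step_arm", "data": {
  "slide": [
    [0,0,-0.01],
    [0,0,-0.03],
    [0,0,-0.07],
    [0,0,-0.12],
    [0.0,0,-0.17],
    [0,0,-0.2],
    [0,0,-0.2],
    [0,0,-0.2],
    [0,0,-0.2]
  ],
  "turn": [0,0,0,0,0,0,0,0,0],
  "fingers": [1,1,1,1,1,1,1,1,1]
}}

```text
t: 13.1
eef_pos: [0.4645, 0.1111, 0.2018]
orientation: [-0.001, -0.101, 0.995, -0.0]
force: [0.1, 0.4, -0.3]
finger_gap: 1.001
```

Run:
```python
from h import *
snap('scene','s9');snap('side','d9');snap('wrist','w9');ang('s9');print(get_state()['force'],get_state()['eef_pos'],get_state()['finger_gap'])
c=load('w9'); uu,vv=np.meshgrid(np.arange(0,560,2),np.arange(0,300,2)); P=world(c,np.c_[uu.ravel(),vv.ravel()])
z=P[:,2]
near=(abs((P[:,:2]-[.465,.111])@[-.199,.98])<.011)
for lo,hi in((-.085,.015),(.03,.09)):
    s=(P[:,:2]-[.465,.111])@[.98,.199]; m=near&(s>lo)&(s<hi)
    if m.sum()>20: print(lo,m.sum(),np.median(z[m]), np.polyfit(s[m],z[m],1))
cv2.imwrite('pics/d9c.png',cv2.resize(cv2.imread('pics/d9.png')[90:230,190:390],None,fx=3,fy=3,interpolation=cv2.INTER_CUBIC))
```

```text
s9 1689 cover rad 0.7070287509301321 resid 0.0019383620931487633
[-0.70649748  1.27178412  1.21295627] [0.46487105 0.11115358 0.20207732] 0.9993152787957753
-0.085 893 0.023139308666251412 [-2.37343855 -0.02311742]
0.03 307 0.01273780410750519 [-0.00110833  0.01282137]
```

View pics/w9.png

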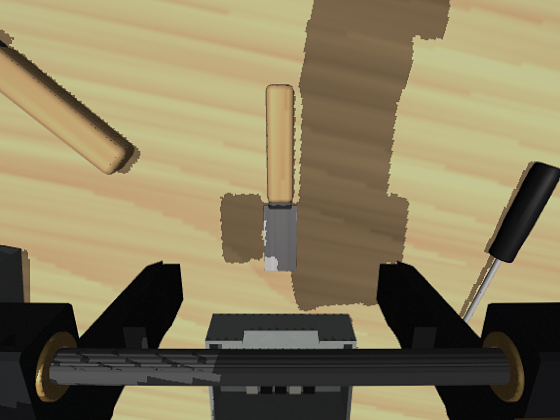

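View pics/d9c.png

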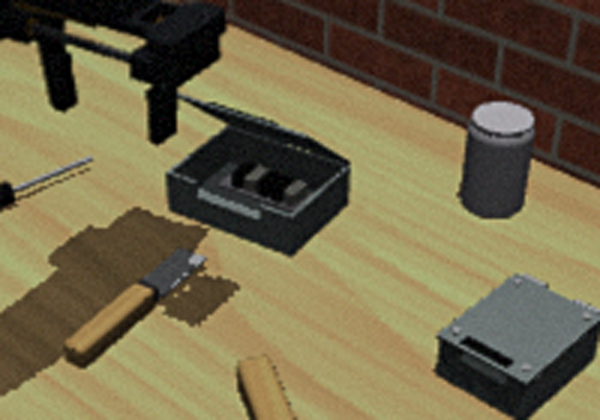

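The scraper lies flat: blade level at about 13 mm, handle top at about 23 mm (the handle's slope fit was spoiled by outlier pixels). The cover is open, the narrow box shut, and the gripper is clear. Handing in.

```bash
python3 -c "
from h import *
job_done()"
```

```text
the job is handed in; nothing more can be done
```

I levered the wide box's cover open with the smaller wooden scraper, laid the scraper flat on the bench and let go, then handed the job in at about 13 s. No verdict was reported.

- **How it went:** I gripped the scraper across its handle and slid the blade about 26 mm into the notch. Then I lifted it straight up by 80 mm, drew it back, set it down, opened the fingers and rose 200 mm clear.
- **Wide cover:** it measured 0.70 rad (about 40°) from the depth picture, both just after I withdrew the blade and again just before I handed in.
- **Scraper:** it lies flat, with the blade level at 13 mm and the handle top at 23 mm.
- **Narrow box:** it looks shut and untouched in the side picture; I did not measure its cover angle.
- **Contact:** the wrist force read about 2.5 N or less at each check. I did not see the gripper touch either box in the pictures.
- **Checks that failed or disagreed:**
  - The slope fit on the handle's top face was useless because of outlying depth pixels, so flatness rests on the blade fit, the two heights and the pictures.
  - The scene and side cameras differed by 2–4 mm on the box position, well within the notch's margin.

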